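Clamp a ukulele back brace under the sprung hand press

TASK

Lay the loose wooden brace, tall side up, lengthwise in the channel between the stub cross braces of the ukulele back plate, centred under the foot of the hand press, and let go of it. Then press the round knob of the press 40 mm down so that its sprung foot clamps the brace, keep it there for three seconds, and finish while still holding it down: do not let go, and never drive the knob down onto its stop. Leave the plane and the glue bottle alone.

Things in the scene. Friction and masses are not known exactly. Their poses are not given: they have to be found in the camera images.
- brace_mid (a point): Loose pale wooden brace, 240 mm long (x), 14 wide (y), 40 g, on the bench left or right of the jig. Its middle 100 mm is 20 mm high, sloping to flat ends 12 mm high (75 to 120 mm from the middle, both alike). Point: its centre, 10 mm above its underside. Under the press only the ends leave room for a gripper: grasp about 95 mm from the middle, at the end nearer the robot.
- bed (a point): Place for the brace: point on the flat upper face of the ukulele back plate (22 mm above the bench) straight below the press axis. x runs along the channel, away from the robot to the press post (turned at most 0.25 rad), z up. The raised foot hangs 52 mm above it, so bring the brace in under the foot, for instance sideways, about 18 mm above the plate, then down.
- jig: Fixed jig. Origin at bench height under the press axis, axes as bed. Plywood board x -170 to +200, y -100 to +100, 18 mm thick, with the 4 mm plate on it. On the plate two pairs of stub cross braces 10 mm high, 10 wide, at x -40 (out to y 52) and x +65 (out to y 72), leave a 20 mm gap (channel). Press post at x +172; its arm (26 wide) and guide sleeve (34 across) are 122 to 156 mm above the bench.
- knob_top (a point): Centre of the flat upper face (44 mm across) of the press knob, a wooden mushroom knob 52 mm across on a vertical steel stem; 232 mm above the bench at rest, straight above the bed. It sinks with the knob.
- press_knob (a joint): Downward travel of the knob in m: 0 at rest (up), 0.055 on its stop. A return spring lifts it with 4.5 N, growing 0.1 N per mm; its moving parts weigh 1.6 N. With the brace in place the foot meets it at 32 mm; from there the foot spring adds about 1.6 N at once and 0.8 N per mm. At 40 mm the push is about 15 N, some 8 N of it on the brace. It springs back when let go.
- press_foot: The sprung foot of the press, a round rubber-faced disc 24 mm across at the lower end of the stem. The body's origin is NOT at the disc: at rest it lies on the press axis at bench height, the foot's face 74 mm above it; it sinks with the foot.
- block_plane: Bystander: a steel and wood block plane, 160 x 50 mm, about 60 mm high, lying on the other side of the jig from the brace; origin at the centre of its underside.
- glue: Bystander: a white glue bottle 56 mm across and 150 mm high, standing beyond the jig to the left; origin at the centre of its underside.
There are look-alikes about, which are no part of the job. Of the things that look like the part that bears brace_mid, take the one that is nearest to the robot's base at the start.

How it is judged:
By the outcome, as a careful person would: the job done as asked, in the order asked, and still so for the second after the job is handed in, while the arm keeps its last pose, push and grip.
It also fails if it takes over 69 s, if anything falls off the work surface, if the arm or the gripper's body presses on something with over 40 N, if the wrist force passes 120 N, or if a joint passes its speed limit or range.

ROBOT

A 6-joint arm with a two-finger parallel gripper is mounted at the origin on the work surface. World frame = base frame: x ahead of the robot, y to its left, z up, the work surface at z = 0. Lengths are in m, angles in rad, forces in N, time in s.
With the tool pointing down it reaches from about 0.3 to 0.875 m from the base axis. Payload 4.2 kg.
Tool frame: the origin (TCP) lies at the centre of the arm's flange, where the gripper is bolted on; the fingertips stand 173 mm ahead of it and the grasp point (between the pads) lies 155 mm ahead of it; z points along the fingers, y is the line along which they close (so a half turn about z gives the same grasp; the last joint's range is limited). The gripper opens to 85 mm and grips with 20 to 120 N. Pads are 22 mm wide; open, the fingers measure 114 mm over their backs; the gripper's body (76 mm by 85 mm) begins 54 mm behind the grasp point. The pads swing forward as they close: fully open they stand 13 mm farther back than shut.
Start: joints at [1.228, 0.32, 1.565, -0, 1.257, -0.02], TCP at [0.182, 0.545, 0.405] pointing down, gripper open.
Joint ranges: [-3.11, 3.11], [-0.84, 2.01], [0.21, 2.61], [-1.34, 4.49], [0.05, 2.63], [-2.56, 2.56]. Speed limits (rad/s): [2.57, 2.57, 3.14, 3.14, 3.14, 3.14].

INTERFACE

Orientations are given as a unit quaternion [w, x, y, z].
In Python, from cell import robot gives the robot as it stands.
- The arm moves only by the tool send_rows, never from a script. Its argument "series" is a list of rows, each a list of 5 numbers: the opening, from 0 (shut) to 1 (fully open), then the shift along the world's x, y, z in units of 150 mm (1.0 is 150 mm), then the turn about the world's z in units of 360 degrees (1.0 is 360 degrees). In form: [[grip, x, y, z, twist], ...]. A call has 1 to 5 rows; each row shifts and turns the commanded pose from where the row before left it; what a row does not reach is not made up. A row lasts 1/10 s, in which the tool goes at most 50 mm and 8.59 degrees, less where a joint would pass 70% of its speed; a pose out of reach is approached as far as the arm can. A call with a number of a shift or a turn outside -1 to 1 is refused whole. A call with a gripper value outside its range is refused whole. The fingers move at their own pace and stop on an object; "newtons" is the grip in N (left out, the last holds). Time passes only in rows, so rows that do not move let the fingers close. It gives the time, the measured TCP pose, the force, the opening and the grip force at its end, in the units of the state.
- robot.get_state(): the state, without advancing time (a new reading comes with each control period).
- robot.capture(name): name is "scene" or "side" or "wrist"; returns the picture (480x640x3 uint8, red, green, blue); there is no depth.
- robot.camera_model(name): a dict with "camera_matrix" (3x3 intrinsics, pixels), "dist_coeffs" ([k1, k2, p1, p2, k3] as OpenCV has them; the pictures are not rectified), "camera_from_world" (4x4, takes a point from world to camera coordinates); the wrist camera has in their place "tool_from_camera" (4x4, takes a point from camera to tool coordinates, whose origin is the TCP and whose axes are the flange's). Camera axes: x right, y down, z forward; pixel columns grow to the right and rows downward; lengths in m; the calibration is good to about 2 mm. A picture is of the moment at which its call begins: read the wrist's pose just before it. camera_model takes no time and is no camera call.
- robot.close_job(): hands the job in; it is judged then, once.
Trained networks look in the newest picture that a camera, given by its name, has taken for a name from the list of things; names that differ only in an ending like _2 or _b are one class to them, and where a whole thing is asked for, a point or a joint stands for the part that bears it (a point fixed in the world has none). Each returns a list of dicts, best first, with "score" (0 to 1); they miss things now and then, are a little off and sometimes report something else, mostly with a low value. They report only what shows in the picture. A call takes as long as a camera call. They do not tell look-alikes from the thing itself.
- robot.spot_in(camera, label): "extent" ([left, top, right, bottom] in pixels, round what is visible of it).
The state is a dict: "time": time; "joints": joint angles; "dq": joint speeds; "joint_efforts": joint torques, N m; "tcp_pos": TCP position; "ee_rot": TCP orientation; "wrist_force": force on the tool from outside, world axes, zero at the start; "moment": the same for the moment, N m; "gripper_width": opening from 0.0 (shut) to 1.0 (fully open); "grasp_force": force on a finger pad.
Only numpy, scipy, OpenCV 4.12 (cv2) and the standard library are available. Lean on these libraries where they do the work, as an engineer would, in place of code of your own. Each camera call takes 0.05 s, during which the arm holds its last target. There are 200 camera calls.

## Working session

There is one attempt and no reset: what is moved stays moved. The work goes in short steps, Python scripts to look and compute and a tool call to move; the robot and the scene stay as the last step left them, time stands still between calls to the robot, and variables do not carry over. Pictures are saved under pics/ and viewed, at most 10 in all, crops included, and the job is handed in when it is done.

Besides the shell and the picture viewer there is one more tool, called as name([rows], argument=value, ...), one row to a line, values as JSON. send_rows: Moves the arm, as the interface text tells. Its arguments: {"type":"object","properties":{"series":{"type":"array","items":{"type":"array","items":{"type":"number","minimum":-1,"maximum":1}}},"newtons":{"type":"number"}},"required":["series"]}

```bash
ls; mkdir -p pics
cat > h.py <<'E'
import numpy as np, cv2
from cell import robot
from scipy.spatial.transform import Rotation as R
def cam(n, st=None):
    m=robot.camera_model(n); K=np.array(m["camera_matrix"],float); d=np.array(m["dist_coeffs"],float)
    if "camera_from_world" in m: T=np.array(m["camera_from_world"])
    else:
        st=st or robot.get_state(); q=st["ee_rot"]; W=np.eye(4); W[:3,:3]=R.from_quat([q[1],q[2],q[3],q[0]]).as_matrix(); W[:3,3]=st["tcp_pos"]
        T=np.linalg.inv(W@np.array(m["tool_from_camera"]))
    return K,d,T
def toplane(c,uv,z):
    K,d,T=c; p=cv2.undistortPoints(np.array(uv,float).reshape(-1,1,2),K,d).reshape(-1,2)
    r=np.c_[p,np.ones(len(p))]@T[:3,:3]; o=-T[:3,:3].T@T[:3,3]
    return o+r*((z-o[2])/r[:,2])[:,None]
def proj(c,P):
    K,d,T=c; return cv2.projectPoints(np.array(P,float).reshape(-1,3),cv2.Rodrigues(T[:3,:3])[0],T[:3,3],K,d)[0].reshape(-1,2)
def snap(n,f):
    im=robot.capture(n); cv2.imwrite(f"pics/{f}.png",im[:,:,::-1]); return im
E
python3 - <<'E'
from h import *
for n in["scene","side"]:
    snap(n,n+"0")
    for l in["brace_mid","jig","press_knob","press_foot","block_plane","glue"]:
        print(n,l,[(np.round(x["extent"]),round(x["score"],2)) for x in robot.spot_in(n,l)])
    c=cam(n);print(np.round(-c[2][:3,:3].T@c[2][:3,3],2))
im=[cv2.imread(f"pics/{n}0.png") for n in("scene","side")]
print(robot.get_state())
E
```

```text
pics
scene brace_mid [(array([254., 128., 328., 163.]), 0.9), (array([282., 174., 365., 203.]), 0.69)]
scene jig [(array([254., 224., 428., 376.]), 0.93)]
scene press_knob [(array([342., 224., 371., 281.]), 0.84)]
scene press_foot [(array([346., 273., 358., 276.]), 0.49)]
scene block_plane [(array([450., 373., 518., 438.]), 0.61)]
scene glue [(array([344., 404., 380., 447.]), 0.94)]
[0.91 0.38 0.92]
side brace_mid [(array([251., 412., 359., 441.]), 0.9), (array([240., 344., 345., 360.]), 0.69)]
side jig [(array([238., 187., 384., 306.]), 0.94)]
side press_knob [(array([235., 189., 387., 305.]), 0.68), (array([295., 189., 317., 242.]), 0.61)]
side press_foot [(array([303., 237., 312., 247.]), 0.54)]
side block_plane [(array([230., 186., 279., 204.]), 0.67)]
side glue [(array([324., 161., 341., 207.]), 0.56)]
[ 0.42 -1.05  0.96]
{'time': 0.7, 'joints': array([ 1.22802133e+00,  3.19560153e-01,  1.56449464e+00,  2.88518050e-06,
        1.25739801e+00, -1.99992316e-02]), 'dq': array([-5.14447579e-04,  2.54556128e-04, -5.15209157e-05, -1.38146440e-03,
        1.98930726e-03,  5.36977636e-04]), 'joint_efforts': array([-1.32359473e-04, -4.15288031e+01, -2.34379542e+01,  7.54689086e-05,
        2.32890579e-04,  2.36025249e-05]), 'tcp_pos': array([0.18238507, 0.54529683, 0.40476293]), 'ee_rot': array([1.12643179e-05, 1.60688647e-01, 9.87005144e-01, 6.90259526e-05]), 'wrist_force': array([-0.53939772,  0.60296197, -0.81959209]), 'moment': array([ 0.02342471, -0.04039841,  0.04673376]), 'grasp_force': 0.0, 'gripper_width': 1.0019663979566187}
```

View pics/scene0.png

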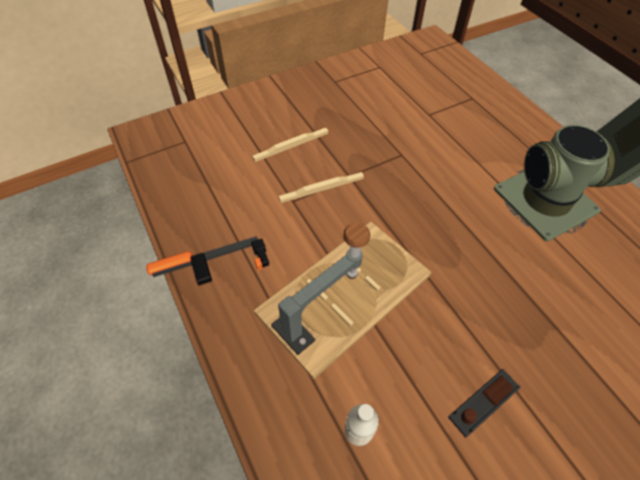

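View pics/side0.png

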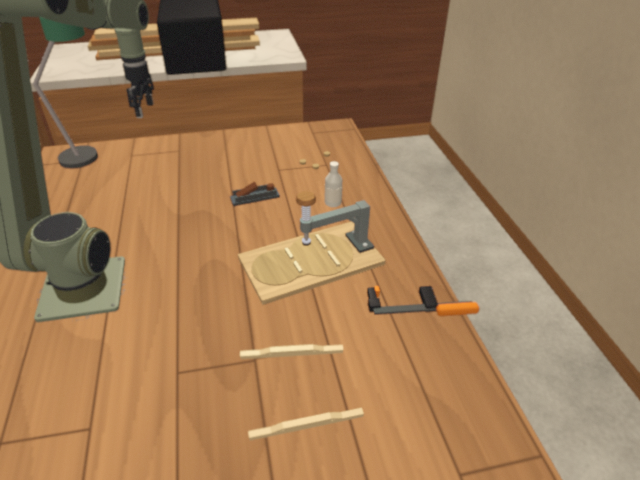

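Two look-alike braces: scene (291,145)/side (305,425) is the far one, and scene (322,188)/side (292,352) lies close to the jig. I compute their distances to the base, and take a close crop of the nearer one plus the jig.

Run:
```python
from h import *
S=cam("scene");D=cam("side")
print("near",toplane(S,[(282,198),(363,177)],.012),toplane(D,[(241,354),(343,348)],.012))
print("far",toplane(S,[(256,157),(326,132)],.012),toplane(D,[(250,434),(362,412)],.012))
print("boardS",toplane(S,[(371,224),(430,271),(316,376),(255,314)],.018))
print("knob",toplane(S,[(357,233)],.229),toplane(D,[(306,196)],.229))
a=cv2.imread("pics/scene0.png")[165:385,245:440]; b=cv2.imread("pics/side0.png")[180:375,225:395]
f=lambda i:cv2.resize(i,(400,460),interpolation=cv2.INTER_CUBIC)
cv2.imwrite("pics/c0.png",np.hstack([f(a),f(b)]))
```

```text
near [[ 0.62746184 -0.33209718  0.012     ]
 [ 0.40009322 -0.29430097  0.012     ]] [[ 0.39934803 -0.31140613  0.012     ]
 [ 0.63538689 -0.34237468  0.012     ]]
far [[ 0.62629582 -0.50256409  0.012     ]
 [ 0.40156945 -0.49919257  0.012     ]] [[ 0.3983142  -0.51392644  0.012     ]
 [ 0.63322467 -0.51234512  0.012     ]]
boardS [[ 0.46987857 -0.14523464  0.018     ]
 [ 0.42140818  0.03672376  0.018     ]
 [ 0.77381037  0.12582118  0.018     ]
 [ 0.82607357 -0.05859463  0.018     ]]
knob [[ 0.60771918 -0.01797228  0.229     ]] [[ 0.61130555 -0.01950751  0.229     ]]
```

View pics/c0.png

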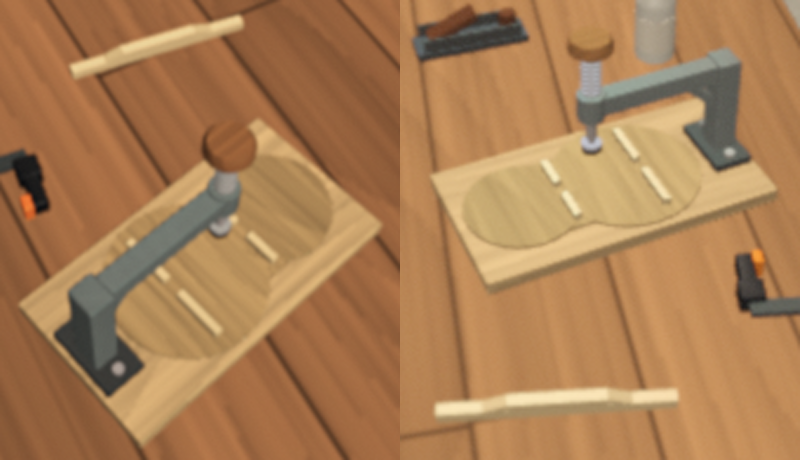

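Choice: the brace at scene (322,188), about 0.61 m from the base, with its centre near (0.516,-0.32). The look-alike at (291,145) is about 0.72 m away. The crop shows it tall side up, sloping to flat ends. Heading above its near end.

send_rows([
  [1, 0.2, -0.26, 0, 0.01],
  [1, 0.2, -0.26, 0, 0.01],
  [1, 0.2, -0.26, 0, 0.008],
  [1, 0.2, -0.26, 0, 0],
  [1, 0.2, -0.26, 0, 0],
], newtons=50)

```text
time: 1.2
tcp_pos: [0.3331, 0.3487, 0.405]
ee_rot: [0.0, 0.073, 0.997, 0.0]
wrist_force: [0.9, 1.0, 1.1]
gripper_width: 0.998
grasp_force: 0.0
```

send_rows([
  [1, 0.1, -0.31, 0, 0],
  [1, 0.1, -0.31, 0, 0],
  [1, 0.1, -0.31, 0, 0],
  [1, 0.1, -0.31, 0, 0],
  [1, 0.1, -0.31, 0, 0],
])

```text
time: 1.7
tcp_pos: [0.4075, 0.1159, 0.4051]
ee_rot: [0.001, 0.073, 0.997, 0.0]
wrist_force: [0.9, 0.2, 0.4]
gripper_width: 0.998
grasp_force: 0.0
```

send_rows([
  [1, 0, -0.32, 0, 0],
  [1, 0, -0.32, 0, 0],
  [1, 0, -0.32, 0, 0],
  [1, 0, -0.32, 0, 0],
  [1, 0, -0.32, 0, 0],
])

```text
time: 2.2
tcp_pos: [0.4069, -0.1241, 0.4051]
ee_rot: [0.001, 0.073, 0.997, 0.0]
wrist_force: [1.1, 0.2, -0.2]
gripper_width: 0.997
grasp_force: 0.0
```

send_rows([
  [1, 0.02, -0.3, -0.05, 0],
  [1, 0.02, -0.3, -0.05, 0],
  [1, 0.03, -0.3, -0.05, 0],
  [1, 0.03, -0.3, -0.05, 0],
  [1, 0, 0, 0, 0],
])

```text
time: 2.7
tcp_pos: [0.4226, -0.3065, 0.3735]
ee_rot: [-0.0, 0.076, 0.997, -0.001]
wrist_force: [0.2, 0.8, -0.1]
gripper_width: 0.998
grasp_force: 0.0
```

Run:
```python
from h import *
st=robot.get_state();print(st["tcp_pos"],st["ee_rot"],st["joints"])
snap("wrist","w1")
print(robot.spot_in("wrist","brace_mid"))
c=cam("wrist",st);print(proj(c,[(.422,-.306,.012),(.516,-.32,.02),(.40,-.303,.012)]))
```

```text
[ 0.42258843 -0.30653635  0.37350831] [-2.03735971e-04  7.56572602e-02  9.97133630e-01 -6.79723296e-04] [-6.49207445e-01  2.59464544e-01  1.73359195e+00 -1.49455412e-03
  1.14814128e+00 -2.06793171e+00]
[{'extent': [306.5, 184.7, 322.5, 392.5], 'score': 0.85}, {'extent': [108.0, 211.8, 159.2, 339.3], 'score': 0.64}]
[[317.10514907 210.26496746]
 [317.34442816 302.11401911]
 [316.76197224 187.61134758]]
```

View pics/w1.png

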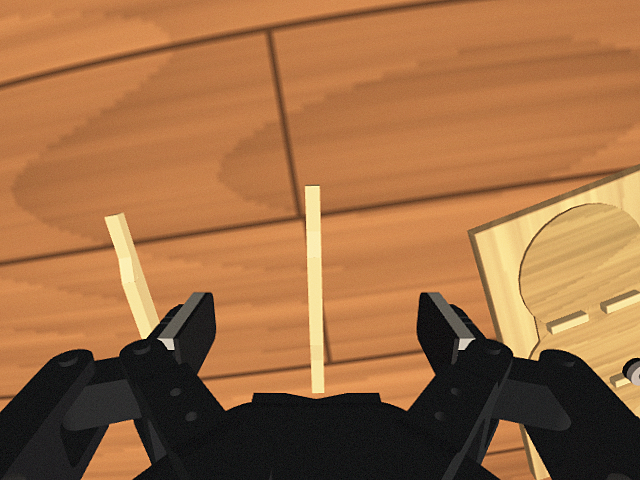

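The wrist view shows the chosen brace from (313,186) at its near end to (318,392) at its far end, centred between the fingers. The look-alike is at (130,280). Computing the exact line.

Run:
```python
from h import *
c=cam("wrist")
a,b=toplane(c,[(313,186),(318.2,392)],.012)
print(a,b,np.linalg.norm(b-a),(a+b)/2,np.arctan2(b[1]-a[1],b[0]-a[0]))
d=(b-a)/np.linalg.norm(b-a);print("grasp",(a+b)/2-.095*d)
q=robot.get_state()["ee_rot"];y=R.from_quat([q[1],q[2],q[3],q[0]]).apply([0,1,0]);print(np.degrees(np.arctan2(y[1],y[0])))
```

```text
[ 0.39749724 -0.30182801  0.012     ] [ 0.63514546 -0.33189856  0.012     ] 0.2395431391975075 [ 0.51632135 -0.31686328  0.012     ] -0.12586497421647552
grasp [ 0.42207285 -0.30493766  0.012     ]
81.46974531659644
```

send_rows([
  [0.7, 0, 0.01, -0.3, 0.0036],
  [0.6, 0, 0, -0.3, 0],
  [0.5, 0, 0, -0.3, 0],
  [0.5, 0, 0, -0.25, 0],
  [0.5, 0, 0, -0.12, 0],
])

```text
time: 3.3
tcp_pos: [0.4216, -0.2984, 0.1819]
ee_rot: [-0.002, 0.061, 0.998, 0.002]
wrist_force: [0.7, 0.2, 0.3]
gripper_width: 0.497
grasp_force: 0.0
```

send_rows([
  [0.4, 0, 0, -0.04, 0],
  [0.2, 0, 0, 0, 0],
  [0.0, 0, 0, 0, 0],
  [0, 0, 0, 0, 0],
  [0, 0, 0, 0, 0],
])

```text
time: 3.8
tcp_pos: [0.4227, -0.3008, 0.1794]
ee_rot: [0.001, 0.062, 0.998, -0.001]
wrist_force: [0.4, -0.4, 0.4]
gripper_width: 0.144
grasp_force: 52.6
```

send_rows([
  [0, 0, 0, 0, 0],
  [0, 0, 0, 0, 0],
  [0, 0, 0, 0, 0],
])

```text
time: 4.1
tcp_pos: [0.4227, -0.3009, 0.1792]
ee_rot: [0.001, 0.062, 0.998, -0.0]
wrist_force: [-0.2, -1.1, 6.5]
gripper_width: 0.14
grasp_force: 53.4
```

Run:
```python
from h import *
im=snap("wrist","w2")
s=snap("side","s2")
cv2.imwrite("pics/w2c.png",np.hstack([cv2.resize(im[150:480,200:460],(400,508)),cv2.resize(s[290:410,190:370],(400,508))])[:,:,::-1])
st=robot.get_state();print(st["wrist_force"],st["moment"],st["tcp_pos"])
```

```text
[-0.95394412  1.43610893  5.96650685] [0.19712173 0.1262987  0.08069761] [ 0.42266613 -0.30090104  0.17921092]
```

View pics/w2c.png

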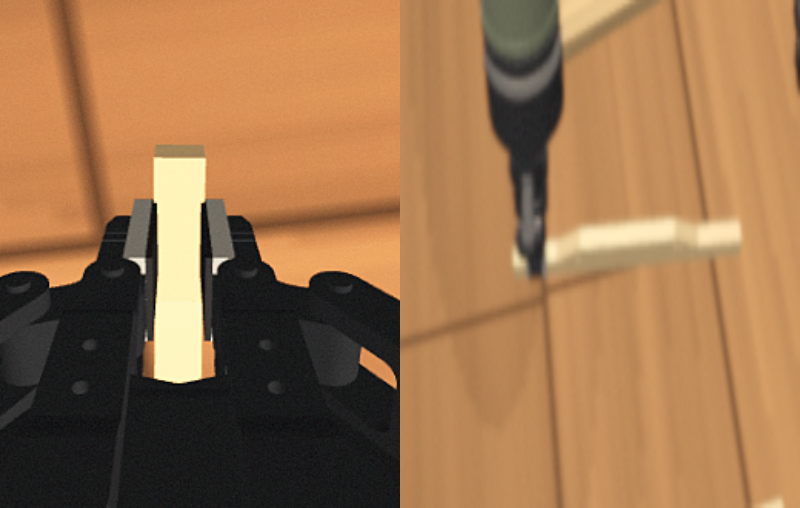

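Both pads hold the brace squarely. Lifting, turning it to the jig's heading and moving to the right of the jig.

send_rows([
  [0, 0, 0, 0.1, 0],
  [0, 0, 0, 0.15, 0],
  [0, 0, 0, 0.15, 0],
  [0, 0, 0, 0, 0],
  [0, 0.1, 0.05, 0, 0.01],
])

```text
time: 4.7
tcp_pos: [0.4363, -0.2935, 0.2384]
ee_rot: [-0.0, 0.031, 1.0, -0.0]
wrist_force: [-0.5, 0.7, -1.1]
gripper_width: 0.141
grasp_force: 52.6
```

send_rows([
  [0, 0.2, 0.15, 0, 0.014],
  [0, 0.2, 0.15, 0, 0.014],
  [0, 0.2, 0.15, 0, 0.014],
  [0, 0.17, 0.15, 0, 0.006],
  [0, 0, 0, 0, 0],
])

```text
time: 5.2
tcp_pos: [0.5553, -0.2009, 0.2372]
ee_rot: [0.001, -0.122, 0.993, 0.0]
wrist_force: [-0.4, 0.1, -0.1]
gripper_width: 0.143
grasp_force: 52.6
```

Run:
```python
from h import *
st=robot.get_state();print(st["tcp_pos"],st["ee_rot"],st["grasp_force"],st["wrist_force"],st["joints"])
snap("wrist","w3")
c=cam("wrist",st)
for l in["brace_mid","press_foot","press_knob"]:print(l,robot.spot_in("wrist",l))
```

```text
[ 0.55534058 -0.20085955  0.23723296] [ 5.54141663e-04 -1.21814657e-01  9.92552673e-01  2.70166191e-04] 52.59213924407959 [-0.43671083  0.09033914 -0.12448393] [-3.66767810e-01  4.92679437e-01  1.75094861e+00  1.27625673e-03
  8.97240307e-01 -2.18259581e+00]
brace_mid [{'extent': [300.9, 245.3, 331.7, 399.3], 'score': 0.96}]
press_foot [{'extent': [616.8, 448.1, 640.0, 479.0], 'score': 0.87}]
press_knob [{'extent': [618.6, 449.9, 640.0, 480.0], 'score': 0.57}]
```

View pics/w3.png

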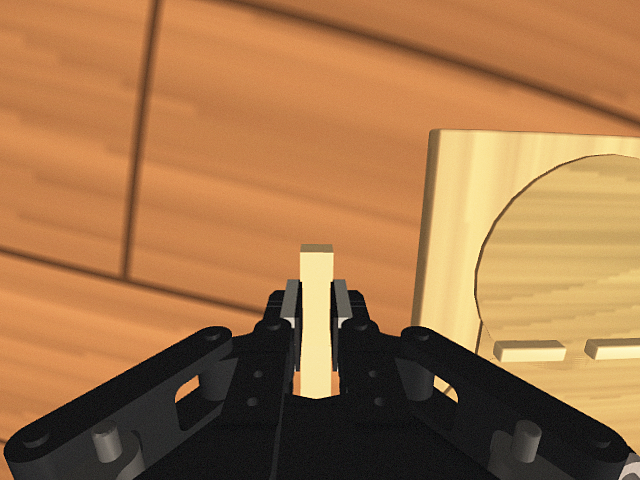

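The wrist view shows the brace near end at (317,245), the board corner at (431,129), its side edge running down to (414,322), the stub ends either side of the channel at (564,341) and (586,340), and the foot at the lower right edge.

Run:
```python
from h import *
st=robot.get_state();c=cam("wrist",st)
a,b,e=toplane(c,[(431,129),(414,322),(640,137)],.018)
th=np.arctan2(*(b-a)[1::-1]);print("board corner",a,"yaw",th,"near edge",np.arctan2(*(e-a)[1::-1])-np.pi/2)
s=toplane(c,[(497,341),(564,341),(586,340),(498,356),(565,354)],.032);print(s[:,:2])
for t in(.235,.243,.25):
    u=np.array([np.cos(t),np.sin(t)]);v=np.array([-u[1],u[0]])
    print(t,"bed from corner",a[:2]+.17*u+.1*v,"from gap",(s[1]+s[2])[:2]/2+.045*u)
# brace: top of end at z
zb=st["tcp_pos"][2]-.179
n=toplane(c,[(302,244),(332,244),(301,252),(333,252)],zb+.012);print("end",n)
q=st["ee_rot"];y=R.from_quat([q[1],q[2],q[3],q[0]]).apply([0,1,0]);t=np.arctan2(y[1],y[0])-np.pi/2;print("tool yaw",t)
```

```text
board corner [ 0.46507576 -0.16228785  0.018     ] yaw 0.2379097063707218 near edge 0.2303947590428912
[[ 0.57047197 -0.08864755]
 [ 0.56156754 -0.0469342 ]
 [ 0.55796817 -0.0329259 ]
 [ 0.58010063 -0.08383153]
 [ 0.5699165  -0.04195162]]
0.235 bed from corner [ 0.6071189  -0.02545311] from gap [ 0.603531   -0.02945212]
0.243 bed from corner [ 0.60601969 -0.02432116] from gap [ 0.60344577 -0.02910235]
0.25 bed from corner [ 0.60505047 -0.02333794] from gap [ 0.60336891 -0.02879688]
end [[ 0.5270685  -0.21593278  0.07051097]
 [ 0.52411664 -0.20384237  0.07051097]
 [ 0.53057485 -0.21554684  0.07051097]
 [ 0.52740486 -0.20256209  0.07051097]]
tool yaw 0.23943123668126365
```

send_rows([
  [0, 0, 0, 0, 0],
  [0, 0, 0, 0, 0],
  [0, 0, 0, 0, 0],
])

```text
time: 5.7
tcp_pos: [0.5525, -0.2038, 0.2383]
ee_rot: [0.0, -0.119, 0.993, 0.0]
wrist_force: [0.8, 0.5, 0.3]
gripper_width: 0.139
grasp_force: 52.6
```

```bash
cat > m.py <<'E'
from h import *
from cv2 import cornerSubPix
import sys
st=robot.get_state();im=snap("wrist",sys.argv[1]);st2=robot.get_state();print(st["tcp_pos"],st2["tcp_pos"],st["dq"].round(3))
g=cv2.cvtColor(im,cv2.COLOR_RGB2GRAY)
E
python3 - <<'E'
import sys;sys.argv=["","w4"]
exec(open("m.py").read())
old=cv2.cvtColor(cv2.imread("pics/w3.png"),cv2.COLOR_BGR2GRAY)
p=np.float32([(431,129),(414,322),(497,341),(564,341),(586,340),(301,245),(332,245)]).reshape(-1,1,2)
q,s,_=cv2.calcOpticalFlowPyrLK(old,g,p,None,winSize=(21,21));print(q.reshape(-1,2),s.ravel())
c=cam("wrist",st);q=q.reshape(-1,2)
a,b=toplane(c,q[:2],.018);print(a,np.arctan2(*(b-a)[1::-1]))
s=toplane(c,q[2:5],.032);t=.24;u=np.array([np.cos(t),np.sin(t)]);v=np.array([-u[1],u[0]])
print(s,a[:2]+.17*u+.1*v,(s[1]+s[2])[:2]/2+.045*u)
n=toplane(c,q[5:],st["tcp_pos"][2]-.167).mean(0);print("end",n,(n-st["tcp_pos"])[:2]@u,(n-st["tcp_pos"])[:2]@v)
E
```

```text
[ 0.55245396 -0.20376505  0.23833629] [ 0.55255538 -0.20365112  0.23834763] [ 0.005 -0.    -0.005  0.001  0.001  0.002]
[[433.00854 135.32208]
 [416.79926 322.2313 ]
 [499.21884 344.44528]
 [565.46313 344.04694]
 [587.48413 342.78397]
 [300.91895 245.01118]
 [331.9237  245.05229]] [1 1 1 1 1 1 1]
[ 0.468759   -0.16028577  0.018     ] 0.241926573284907
[[ 0.57371172 -0.08603558  0.032     ]
 [ 0.56461481 -0.04451572  0.032     ]
 [ 0.56082521 -0.0304558   0.032     ]] [ 0.61011619 -0.02274252] [ 0.60643022 -0.02678914]
end [ 0.5268583  -0.21028971  0.07133629] -0.026412963286215296 -0.00025349780403114043
```

send_rows([
  [0, -0.055, 0.25, 0, 0],
  [0, -0.055, 0.25, -0.06, 0],
  [0, -0.055, 0.26, -0.07, 0],
  [0, 0, 0, 0, 0],
  [0, 0, 0, 0, 0],
])

```text
time: 6.25
tcp_pos: [0.5282, -0.0888, 0.2188]
ee_rot: [0.0, -0.121, 0.993, -0.0]
wrist_force: [0.3, -0.1, 0.7]
gripper_width: 0.143
grasp_force: 52.6
```

send_rows([
  [0, 0, 0, 0, 0],
  [0, 0, 0, 0, 0],
])

```text
time: 6.45
tcp_pos: [0.5287, -0.0903, 0.2192]
ee_rot: [0.001, -0.119, 0.993, -0.0]
wrist_force: [0.1, 0.8, -0.3]
gripper_width: 0.136
grasp_force: 52.6
```

```bash
python3 m.py w5; python3 -c "
from h import *
print(robot.spot_in('wrist','press_foot'))"
```

```text
[ 0.52867851 -0.09031733  0.21915587] [ 0.52856058 -0.09028116  0.21908061] [-0.     0.     0.006  0.001  0.003  0.002]
[]
```

View pics/w5.png

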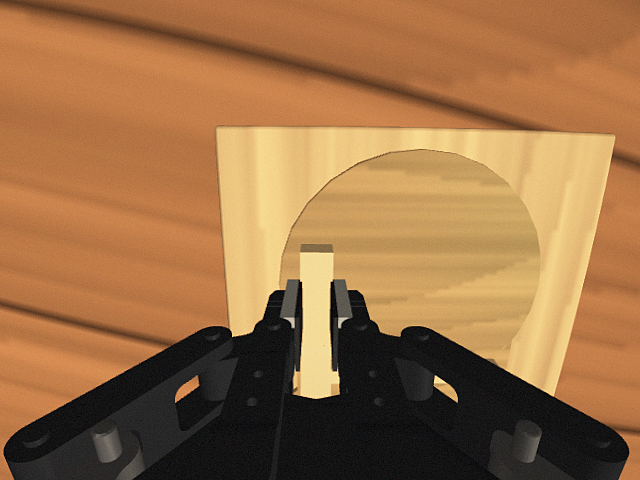

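The board's near corners are now at (217,127) and (614,134), with the plate's circle between them. Together they give the centreline and the near edge.

Run:
```python
from h import *
st=robot.get_state();c=cam("wrist",st);P=st["tcp_pos"]
a,b,l,r=toplane(c,[(217.5,127.5),(614,134.5),(231,330),(554,395)],.018)
print(a,b,np.linalg.norm(a-b),np.arctan2(*(b-a)[1::-1])-np.pi/2,np.arctan2(*(l-a)[1::-1]),np.arctan2(*(r-b)[1::-1]))
t=.2385;u=np.array([np.cos(t),np.sin(t)]);v=np.array([-u[1],u[0]])
m=((a+b)/2)[:2];bed=m+.17*u;print("bed",bed)
C=toplane(c,[(280,280),(541,280)],.022)[:,:2].mean(0);print("circle lat",C@v,"bed lat",bed@v)
n=toplane(c,[(301,245),(332,245)],P[2]-.167).mean(0)[:2];print("end rel",(n-P[:2])@u,(n-P[:2])@v)
w=bed-(n+.12*u);print("shift lat,along",w@v,w@u,"xyz units",w/.15)
q=st["ee_rot"];y=R.from_quat([q[1],q[2],q[3],q[0]]).apply([0,1,0]);print("tool yaw",np.arctan2(y[1],y[0])-np.pi/2)
```

```text
[ 0.46760677 -0.15387192  0.018     ] [0.42216547 0.03671431 0.018     ] 0.1959286200565625 0.23405910559694165 0.23008880235379997 0.23929715823274528
bed [ 0.610074  -0.0184171]
circle lat -0.16198573256476748 bed lat -0.1620229198878322
end rel -0.02629895355934387 -0.0003208873774636417
shift lat,along 0.050763467170101745 0.0025475622081950616 xyz units [-0.06344789  0.33285585]
tool yaw 0.23873825880362975
```

send_rows([
  [0, -0.02, 0.11, 0, 0],
  [0, -0.02, 0.11, 0, 0],
  [0, -0.02, 0.11, 0, 0],
  [0, 0, 0, 0, 0],
  [0, 0, 0, 0, 0],
])

```text
time: 7.05
tcp_pos: [0.5191, -0.0393, 0.2188]
ee_rot: [0.0, -0.12, 0.993, -0.0]
wrist_force: [-0.1, 0.3, -0.4]
gripper_width: 0.139
grasp_force: 52.6
```

send_rows([
  [0, 0, 0, 0, 0],
  [0, 0, 0, 0, 0],
])

```text
time: 7.25
tcp_pos: [0.5193, -0.0401, 0.2188]
ee_rot: [0.0, -0.119, 0.993, -0.0]
wrist_force: [0.7, -0.5, -0.5]
gripper_width: 0.139
grasp_force: 52.6
```

```bash
python3 m.py w6; python3 -c "
from h import *
s=snap('side','s6');w=cv2.imread('pics/w6.png')
cv2.imwrite('pics/c6.png',np.vstack([w[90:430,0:640],cv2.resize(s[180:310,230:400,::-1],(640,260))[:260]])[:600])
"
```

```text
[ 0.51928933 -0.04013072  0.21878073] [ 0.51926204 -0.040156    0.21873158] [-0.001 -0.     0.001  0.001  0.002  0.   ]
```

View pics/c6.png

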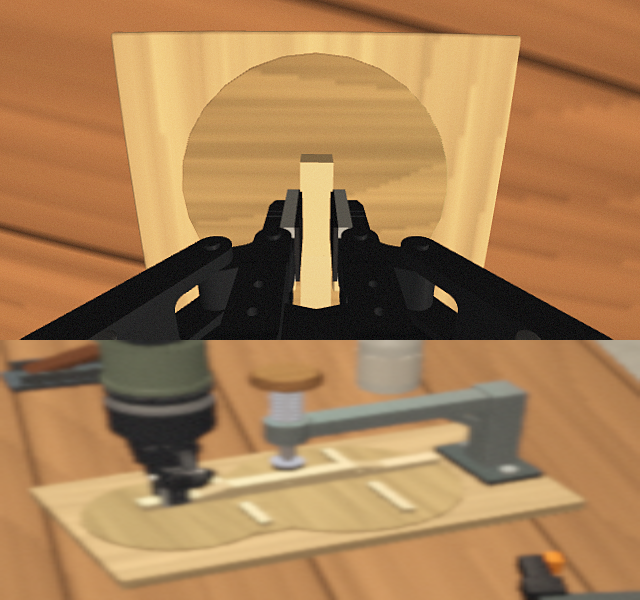

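The brace now hangs in line with the channel under the foot, with the board corners at (112,122) and (520,127). Measuring the remainder.

Run:
```python
from h import *
st=robot.get_state();c=cam("wrist",st);P=st["tcp_pos"]
a,b,l,r=toplane(c,[(112.5,122.5),(520,127.5),(146,350),(487,350)],.018)
print(a,b,np.linalg.norm(a-b),np.arctan2(*(b-a)[1::-1])-np.pi/2,np.arctan2(*(l-a)[1::-1]),np.arctan2(*(r-b)[1::-1]))
t=.2385;u=np.array([np.cos(t),np.sin(t)]);v=np.array([-u[1],u[0]])
m=((a+b)/2)[:2];bed=m+.17*u;print("bed",bed,bed@v)
C=toplane(c,[(183,275),(446.5,275)],.022)[:,:2].mean(0);print("circle lat",C@v)
n=toplane(c,[(301,245),(332,245)],P[2]-.167).mean(0)[:2];print("end lat",(n-P[:2])@v, "brace lat",n@v, "tool lat",P[:2]@v)
w=bed-(n+.12*u);print("shift lat,along",w@v,w@u)
snap("scene","sc6")
for n in("scene","side"):
    e=robot.spot_in(n,"press_foot"); k=robot.spot_in(n,"press_knob");print(n,e,k)
# predicted views
S=cam("side")
print("proj foot",proj(S,[(*bed,.074)]),proj(cam("scene"),[(*bed,.074),(*bed,.232)]),proj(S,[(*bed,.232)]))
z=cv2.imread("pics/w6.png")[350:410,240:400];s=cv2.imread("pics/sc6.png")[215:345,260:440]
cv2.imwrite("pics/c7.png",np.vstack([cv2.resize(z,(640,240)),cv2.resize(s,(500,360))[:, :].copy() if 0 else cv2.resize(s,(640,360))]))
```

```text
[ 0.46727568 -0.15435735  0.018     ] [0.42283479 0.03739451 0.018     ] 0.19683436724036696 0.22774167570901382 0.23290622448626574 0.2467106823130942
bed [ 0.61024312 -0.01831971] -0.16196823841439412
circle lat -0.1628195806545406
end lat -0.0002786042094123349 brace lat -0.16194676204425215 tool lat -0.16166815783483982
shift lat,along -2.14763701419805e-05 1.1706513607349365e-05
scene [{'extent': [346.0, 274.0, 359.6, 276.8], 'score': 0.52}] [{'extent': [344.5, 224.1, 371.4, 283.0], 'score': 0.94}]
side [{'extent': [302.6, 235.2, 308.6, 249.3], 'score': 0.37}] [{'extent': [295.7, 189.8, 315.4, 246.2], 'score': 0.58}]
proj foot [[305.92409935 242.24492799]] [[350.51391908 274.51535998]
 [355.88522473 232.46687025]] [[305.49447911 194.81836976]]
```

View pics/c7.png

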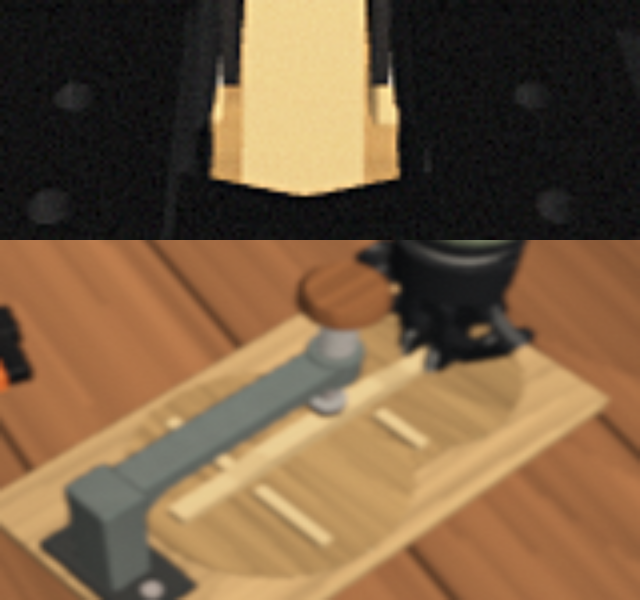

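Everything agrees within about 1 mm, and the scene view shows the brace midway between the stub ends. Lowering.

send_rows([
  [0, 0, -0.003, -0.03, 0],
  [0, 0, 0, -0.04, 0],
  [0, 0, 0, -0.03, 0],
  [0, 0, 0, -0.01, 0],
  [0, 0, 0, 0, 0],
])

```text
time: 8.1
tcp_pos: [0.519, -0.0401, 0.2017]
ee_rot: [-0.0, -0.12, 0.993, 0.0]
wrist_force: [0.4, -0.6, 0.3]
gripper_width: 0.138
grasp_force: 52.6
```

send_rows([
  [0, 0, 0, -0.005, 0],
  [0, 0, 0, 0, 0],
  [0, 0, 0, 0, 0],
])

```text
time: 8.4
tcp_pos: [0.5192, -0.0401, 0.2016]
ee_rot: [0.0, -0.12, 0.993, 0.0]
wrist_force: [-0.4, 0.8, 0.5]
gripper_width: 0.136
grasp_force: 52.6
```

send_rows([
  [0, 0, 0, -0.006, 0],
  [0, 0, 0, 0, 0],
  [0.15, 0, 0, 0, 0],
  [0.2, 0, 0, 0, 0],
  [0.25, 0, 0, 0, 0],
])

```text
time: 8.9
tcp_pos: [0.5191, -0.0401, 0.2004]
ee_rot: [-0.0, -0.12, 0.993, 0.0]
wrist_force: [0.7, -0.2, -0.7]
gripper_width: 0.249
grasp_force: 0.0
```

send_rows([
  [0.5, 0, 0, 0, 0],
  [0.5, 0, 0, 0, 0],
  [0.5, 0, 0, 0, 0],
  [0.5, 0, 0, 0, 0],
  [0.5, 0, 0, 0.05, 0],
])

```text
time: 9.4
tcp_pos: [0.5188, -0.0401, 0.2076]
ee_rot: [-0.001, -0.12, 0.993, 0.0]
wrist_force: [0.6, 0.5, -0.1]
gripper_width: 0.495
grasp_force: 0.0
```

send_rows([
  [0.5, 0, 0, 0.2, 0],
  [0.5, -0.1, -0.02, 0.28, 0],
  [0.5, -0.2, -0.05, 0.2, 0],
  [0.5, -0.1, -0.03, 0.28, 0],
  [0.2, 0, 0, 0.3, 0],
])

```text
time: 9.9
tcp_pos: [0.4566, -0.0553, 0.3986]
ee_rot: [-0.001, -0.119, 0.993, 0.0]
wrist_force: [1.5, 0.1, 0.4]
gripper_width: 0.345
grasp_force: 0.0
```

Run:
```python
from h import *
a=snap("scene","sc8")[205:345,240:440];b=snap("side","s8")[180:310,230:400]
cv2.imwrite("pics/c8.png",np.vstack([cv2.resize(x,(428,300),interpolation=cv2.INTER_CUBIC) for x in(a,b)])[:,:,::-1])
print(robot.get_state()["tcp_pos"],[robot.spot_in(n,"brace_mid") for n in("scene","side")])
```

```text
[ 0.45978195 -0.05543155  0.403825  ] [[{'extent': [307.4, 252.8, 389.5, 321.9], 'score': 0.72}, {'extent': [252.1, 127.8, 329.1, 163.0], 'score': 0.57}], [{'extent': [244.1, 407.3, 362.6, 439.8], 'score': 0.93}, {'extent': [268.0, 242.0, 343.4, 271.4], 'score': 0.74}]]
```

View pics/c8.png

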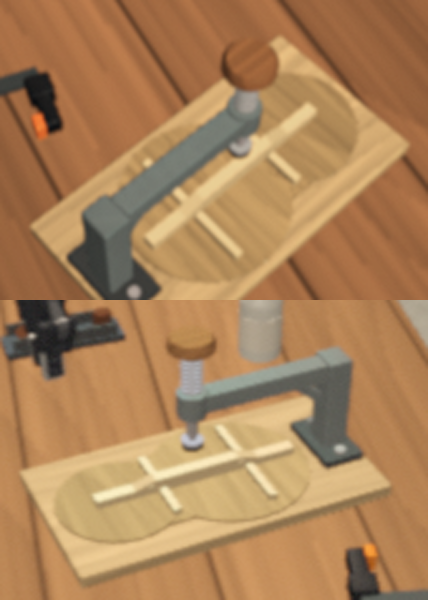

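The brace lies flat in the channel, tall side up. Checking its centre numerically, and rising and shutting the gripper for the press.

Run:
```python
from h import *
for n,p in(("scene",[(309.6,317),(385.3,255)]),("side",[(268.5,265.4),(345.6,243.3)])):
    e=toplane(cam(n),p,.034);print(n,e.mean(0),np.linalg.norm(e[1]-e[0]),np.arctan2(*(e[1]-e[0])[1::-1]))
```

```text
scene [ 0.61212122 -0.01593072  0.034     ] 0.23698255413483352 -2.909166048525438
side [ 0.61515987 -0.02310679  0.034     ] 0.23426354086909676 0.2085097075280313
```

send_rows([
  [0, 0, 0, 0.15, 0],
  [0, 0, 0, 0.15, 0],
  [0, 0, 0, 0, 0],
  [0, 0, 0, 0, 0],
  [0, 0, 0, 0, 0],
])

```text
time: 10.6
tcp_pos: [0.4589, -0.0551, 0.4402]
ee_rot: [-0.002, -0.12, 0.993, 0.001]
wrist_force: [0.6, -0.1, 0.6]
gripper_width: 0.001
grasp_force: 0.0
```

send_rows([
  [0, 0.25, 0.061, 0, 0],
  [0, 0.25, 0.061, 0, 0],
  [0, 0.25, 0.061, 0, 0],
  [0, 0.25, 0.061, 0, 0],
  [0, 0, 0, 0, 0],
])

```text
time: 11.1
tcp_pos: [0.6127, -0.0175, 0.4386]
ee_rot: [-0.001, -0.121, 0.993, 0.001]
wrist_force: [-0.9, 0.1, -0.5]
gripper_width: -0.003
grasp_force: 0.0
```

send_rows([
  [0, 0, 0, -0.1, 0],
  [0, 0, 0, -0.06, 0],
  [0, 0, 0, -0.03, 0],
  [0, 0, 0, 0, 0],
  [0, 0, 0, 0, 0],
])

```text
time: 11.6
tcp_pos: [0.6089, -0.0187, 0.414]
ee_rot: [0.0, -0.12, 0.993, -0.0]
wrist_force: [-0.2, 0.4, 0.3]
gripper_width: -0.003
grasp_force: 0.0
```

Run:
```python
from h import *
a=snap("scene","sc9")[170:300,290:420];b=snap("side","s9")[140:260,245:365]
cv2.imwrite("pics/c9.png",np.hstack([cv2.resize(x,(400,400),interpolation=cv2.INTER_CUBIC) for x in(a,b)])[:,:,::-1])
print(robot.get_state()["tcp_pos"],robot.get_state()["wrist_force"])
```

```text
[ 0.60904078 -0.01866611  0.41438657] [-0.20236532  0.4612118   0.39154171]
```

View pics/c9.png

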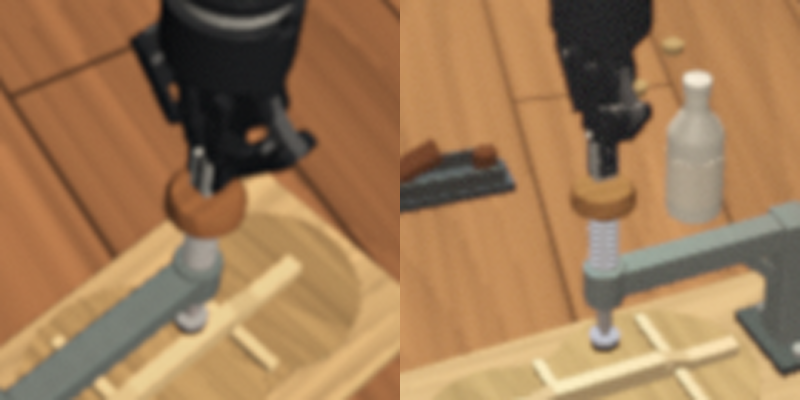

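The fingertips stand centred just above the knob in both views. Going down to find contact.

send_rows([
  [0, 0, 0, -0.03, 0],
  [0, 0, 0, -0.02, 0],
  [0, 0, 0, -0.013, 0],
  [0, 0, 0, 0, 0],
  [0, 0, 0, 0, 0],
])

```text
time: 12.2
tcp_pos: [0.6091, -0.0185, 0.4045]
ee_rot: [0.0, -0.12, 0.993, 0.0]
wrist_force: [-1.7, 0.5, 3.4]
gripper_width: 0.005
grasp_force: 1.5
```

send_rows([
  [0, 0, 0, -0.035, 0],
  [0, 0, 0, -0.035, 0],
  [0, 0, 0, 0, 0],
  [0, 0, 0, 0, 0],
])

```text
time: 12.6
tcp_pos: [0.6093, -0.0185, 0.3936]
ee_rot: [0.0, -0.12, 0.993, 0.0]
wrist_force: [-1.3, -0.3, 3.7]
gripper_width: 0.001
grasp_force: 2.0
```

send_rows([
  [0, 0, 0, -0.04, 0],
  [0, 0, 0, -0.04, 0],
  [0, 0, 0, -0.03, 0],
  [0, 0, 0, 0, 0],
  [0, 0, 0, 0, 0],
])

```text
time: 13.1
tcp_pos: [0.6092, -0.0186, 0.3776]
ee_rot: [0.0, -0.12, 0.993, -0.0]
wrist_force: [-1.2, 0.6, 5.4]
gripper_width: -0.005
grasp_force: 2.9
```

send_rows([
  [0, 0, 0, -0.03, 0],
  [0, 0, 0, -0.025, 0],
  [0, 0, 0, -0.015, 0],
  [0, 0, 0, 0, 0],
  [0, 0, 0, 0, 0],
])

```text
time: 13.6
tcp_pos: [0.609, -0.0185, 0.3688]
ee_rot: [0.001, -0.12, 0.993, -0.0]
wrist_force: [-4.0, -0.0, 12.0]
gripper_width: -0.001
grasp_force: 6.1
```

send_rows([
  [0, 0, 0, -0.018, 0],
  [0, 0, 0, -0.012, 0],
  [0, 0, 0, 0, 0],
  [0, 0, 0, 0, 0],
  [0, 0, 0, 0, 0],
])

```text
time: 14.1
tcp_pos: [0.6089, -0.0185, 0.3651]
ee_rot: [0.001, -0.12, 0.993, -0.0]
wrist_force: [-4.3, -0.3, 16.5]
gripper_width: -0.001
grasp_force: 7.8
```

Run:
```python
from h import *
st=robot.get_state();print(st["tcp_pos"],st["wrist_force"])
a=snap("scene","sc10")[170:330,290:450];b=snap("side","s10")[160:280,245:365]
cv2.imwrite("pics/c10.png",np.hstack([cv2.resize(x,(400,400),interpolation=cv2.INTER_CUBIC) for x in(a,b)])[:,:,::-1])
```

```text
[ 0.6089464  -0.01852974  0.36512722] [-4.32243009 -0.34295739 16.5061498 ]
```

send_rows([
  [0, 0, 0, 0, 0],
  [0, 0, 0, 0, 0],
  [0, 0, 0, 0, 0],
  [0, 0, 0, 0, 0],
  [0, 0, 0, 0, 0],
])

```text
time: 14.7
tcp_pos: [0.6089, -0.0185, 0.3651]
ee_rot: [0.001, -0.12, 0.993, -0.0]
wrist_force: [-4.1, 0.6, 14.6]
gripper_width: -0.002
grasp_force: 7.8
```

send_rows([
  [0, 0, 0, 0, 0],
  [0, 0, 0, 0, 0],
  [0, 0, 0, 0, 0],
  [0, 0, 0, 0, 0],
  [0, 0, 0, 0, 0],
])

```text
time: 15.2
tcp_pos: [0.6089, -0.0185, 0.3652]
ee_rot: [0.001, -0.12, 0.993, -0.0]
wrist_force: [-3.9, -0.4, 15.6]
gripper_width: 0.001
grasp_force: 7.8
```

send_rows([
  [0, 0, 0, 0, 0],
  [0, 0, 0, 0, 0],
  [0, 0, 0, 0, 0],
  [0, 0, 0, 0, 0],
  [0, 0, 0, 0, 0],
])

```text
time: 15.7
tcp_pos: [0.6089, -0.0185, 0.3651]
ee_rot: [0.001, -0.12, 0.993, -0.0]
wrist_force: [-4.3, -0.2, 15.5]
gripper_width: 0.004
grasp_force: 7.8
```

send_rows([
  [0, 0, 0, 0, 0],
  [0, 0, 0, 0, 0],
  [0, 0, 0, 0, 0],
  [0, 0, 0, 0, 0],
  [0, 0, 0, 0, 0],
])

```text
time: 16.2
tcp_pos: [0.6089, -0.0185, 0.3651]
ee_rot: [0.001, -0.12, 0.993, -0.0]
wrist_force: [-4.4, -1.0, 15.9]
gripper_width: 0.002
grasp_force: 7.8
```

send_rows([
  [0, 0, 0, 0, 0],
  [0, 0, 0, 0, 0],
  [0, 0, 0, 0, 0],
  [0, 0, 0, 0, 0],
  [0, 0, 0, 0, 0],
])

```text
time: 16.7
tcp_pos: [0.6089, -0.0186, 0.3651]
ee_rot: [0.001, -0.12, 0.993, -0.0]
wrist_force: [-4.0, 0.2, 15.7]
gripper_width: -0.007
grasp_force: 7.8
```

send_rows([
  [0, 0, 0, 0, 0],
  [0, 0, 0, 0, 0],
  [0, 0, 0, 0, 0],
  [0, 0, 0, 0, 0],
  [0, 0, 0, 0, 0],
])

```text
time: 17.2
tcp_pos: [0.6089, -0.0185, 0.3651]
ee_rot: [0.001, -0.12, 0.993, -0.0]
wrist_force: [-4.4, 0.2, 16.7]
gripper_width: -0.001
grasp_force: 7.8
```

send_rows([
  [0, 0, 0, 0, 0],
  [0, 0, 0, 0, 0],
  [0, 0, 0, 0, 0],
  [0, 0, 0, 0, 0],
  [0, 0, 0, 0, 0],
])

```text
time: 17.7
tcp_pos: [0.6089, -0.0185, 0.3651]
ee_rot: [0.001, -0.12, 0.993, -0.0]
wrist_force: [-4.9, 0.1, 15.8]
gripper_width: 0.003
grasp_force: 7.8
```

send_rows([
  [0, 0, 0, 0, 0],
  [0, 0, 0, 0, 0],
  [0, 0, 0, 0, 0],
  [0, 0, 0, 0, 0],
  [0, 0, 0, 0, 0],
])

```text
time: 18.2
tcp_pos: [0.6089, -0.0185, 0.3652]
ee_rot: [0.001, -0.12, 0.993, -0.0]
wrist_force: [-4.4, -0.6, 15.3]
gripper_width: -0.004
grasp_force: 7.8
```

```bash
python3 -c "
from h import *
print(robot.get_state()['tcp_pos'],robot.get_state()['wrist_force']);print(robot.close_job())"
```

```text
[ 0.60893309 -0.01852474  0.36515206] [-4.42838738 -0.57746138 15.27720684]
the job is handed in; nothing more can be done
None
```

The brace is in the channel under the foot and released, and the knob was held about 40 mm down at about 15.5 N for 4 s and still held at hand-in at about 18 s; I viewed 11 pictures, one over the limit of 10, so the clamped state rests on position and force readings, not a picture.

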